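# Pump the rail lubricator until its indicator pin is out

## Task

Of the two hand pumps on the bench, one still has its ribbed indicator pin low: with the fingertips press that pump's round black plunger head right down and let it spring all the way back up, again and again, until its pin stands fully out like the pin of the other pump, then let go. Work only by pressing on top of the head: touch neither pin, do not press the other pump's plunger, and do not lift or push aside anything else on the bench.

Things in the scene. Friction and masses are not known exactly. Their poses are not given: they have to be found in the camera images.
- pump_low: Hand pump fixed to the bench; origin on the bench under the plunger axis, z up. Base plate x -45..45, y -50..110 mm, 10 mm high. Round barrel at x = y = 0, top 76 mm above the bench; plunger rises from it. Aluminium block 44 x 56 mm at y = +73 mm, top at 70 mm; the ribbed upright pin comes out of it at y = +75 mm. Its pin is low: pump this one.
- pump_full: Second pump, alike in all sizes and axes, its pin already fully out: leave it alone. The two may stand either way round, left or right.
- head_low (a point): Centre of the top of pump_low's push head, a flat round black disc 60 mm dia, 12 mm thick, on a 16 mm rod; 114 mm above the bench when up, 96 mm when right down. Moves with the plunger.
- plunger_low (a joint): Plunger of pump_low, m: 0 = up, 0.018 = right down (hard stop). Return spring 9 N when up, about 15 N when down, plus about 2 N ratchet drag and damping 60 N s per m (press no faster than about 50 mm per s). Springs back up by itself within 0.5 s.
- pin_low (a joint): Rise of pump_low's pin, m: starts at 0 to 0.025, fully out about 0.048 to 0.050. A ratchet lifts it while the plunger springs back UP, after a stroke of 14 mm or more: 12 mm a stroke, the first 1 to 18 mm, so 2 to 4 full strokes. Friction (4 N) holds it. Fully out it rises no more; extra strokes do no harm.
- pin_low_top (a point): Centre of the top of pump_low's ribbed steel pin (flat cap 18 mm dia): 74 mm above the bench at pin_low = 0, 122 mm when fully out.
- head_full (a point): Centre of the top of the push head of pump_full, 114 mm above the bench.
- plunger_full (a joint): Plunger of pump_full, m: 0 = up, 0.018 = right down; same spring. It is not to be pressed.
- pin_full: The fully raised, fixed indicator pin of pump_full, 18 mm dia; origin on the bench under the pin's axis, its top 122 mm above the bench.
- glue_bottle: Small round white glue bottle, 36 mm dia, 100 mm tall, standing between the two pumps; loose bystander, origin at the middle of its underside.
- ply_house: Small plywood house with a gable roof, about 82 x 85 mm, 90 mm tall, at the back; loose bystander, origin at the middle of its underside.
- trinket_box: Plywood trinket box 96 x 76 mm, 53 mm tall, at the back; loose bystander, origin at the middle of its underside.
- tape_roll: Roll of paper tape lying flat, 90 mm outside dia, 22 mm high, on the left; loose bystander, origin at the middle of its underside.
- screwdriver: Screwdriver lying flat on the left; loose bystander, origin at the middle of its underside.
- mouse: Round white computer mouse, 62 mm dia, 34 mm high, on the right; loose bystander, origin at the middle of its underside.
- mug: White mug, 72 mm dia, 85 mm tall, at the back right; loose bystander, origin at the middle of its underside.
Not all that is in view belongs to the job. What is shaped like the pump_low but purple, red or turquoise is not meant.

How it is judged:
By the outcome, as a careful person would: the job done as asked, in the order asked, and still so for the second after the job is handed in, with the robot touching nothing.
It also fails if it takes over 48 s, if anything falls off the work surface, if the arm or the gripper's body presses on something with over 40 N, if the wrist force passes 120 N, or if a joint passes its speed limit or range.

## Robot

A 7-joint arm with a two-finger parallel gripper is mounted at the origin on the work surface. World frame = base frame: x ahead of the robot, y to its left, z up, the work surface at z = 0. Lengths are in m, angles in rad, forces in N, time in s.
With the tool pointing down it reaches from about 0.425 to 0.825 m from the base axis. Payload 3.6 kg.
Tool frame: the origin (TCP) lies midway between the tips of the shut fingers; the grasp point (between the pads) lies manip.grasp_offset behind it (manip.grasp_offset is the distance from the TCP to the grasp point, in m); z points along the fingers, y is the line along which they close (so a half turn about z gives the same grasp; the last joint's range is limited). The gripper opens to 93 mm and grips with 3 to 60 N. Pads are 15 mm wide; open, the fingers measure 128 mm over their backs; the gripper's body (75 mm by 188 mm) begins 65 mm behind the grasp point.
Start: joints at [-1.296, 0.615, -0.013, 1.423, 0.008, 1.103, -0.04], TCP at [0.193, 0.621, 0.189] pointing down, gripper open.
Joint ranges: [-3.12, 3.12], [-0.3, 2.06], [-1.34, 1.32], [0.26, 2.42], [-1.36, 4.5], [0.01, 1.98], [-2.84, 2.84]. Speed limits (rad/s): [2.79, 2.79, 3.14, 3.14, 3.14, 3.14, 3.14].

## Interface

Orientations are given as a rotation vector (axis times angle).
In Python, from workcell import manip gives the robot as it stands. The module is installed in compiled form; this text tells all that it offers.
- The arm moves only by the shell command python3 -m inch 'ROWS' [FORCE]. ROWS is a JSON object of lists of equal length, an entry for each row: "offset": the shift along the world's x, y, z in m, a list of three; "rot": the turn, a rotation vector about the world's x, y, z in rad, a list of three; "fingers": the gripper's target within -1 to 1 (fully open at 1, half-way at 0, shut at -1). In form: {"offset": [[tx, ty, tz], ...], "rot": [[rx, ry, rz], ...], "fingers": [fingers, ...]}. A call has exactly 5 rows; each row shifts and turns the commanded pose from where the row before left it; what a row does not reach is not made up. A row lasts 1/8 s, in which the tool goes at most 62.5 mm and 10.7 degrees, less where a joint would pass 70% of its speed; a pose out of reach is approached as far as the arm can. A call is refused whole if a number of a shift passes 0.0625 or a number of a turn 0.188, either way. A call with a gripper value outside its range is refused whole. The fingers move at their own pace and stop on an object; FORCE is the grip in N (left out, the last holds). Time passes only in rows, so rows that do not move let the fingers close, or fill a call up. It gives the time, the measured TCP pose, the force, the opening and the grip force at its end, in the units of the state.
- manip.get_obs(): the state, without advancing time (a new reading comes with each control period).
- manip.get_image(name): name is "scene" or "top" or "wrist"; returns the picture (480x640x3 uint8, red, green, blue); there is no depth.
- manip.get_calibration(name): a dict with "K" (3x3 intrinsics, pixels), "position" and "rotation" of the camera in the world. Camera axes: x right, y up, looking along -z (the intrinsics and any distortion apply to the point x, -y, -z); pixel columns grow to the right and rows downward; lengths in m; the calibration is good to about 2 mm. A picture is of the moment at which its call begins: read the wrist's pose just before it. get_calibration takes no time and is no camera call; for the wrist camera it gives the pose at the moment of the call.
- manip.close_job(): hands the job in; it is judged then, once.
The state is a dict: "clock": time; "joint_pos": joint angles; "qvel": joint speeds; "tau": joint torques, N m; "position": TCP position; "orientation": TCP orientation; "force": force on the tool from outside, world axes, zero at the start; "torque": the same for the moment, N m; "gripper_width": finger opening in m; "grip_force": force on a finger pad.
Only numpy, scipy, OpenCV 4.12 (cv2) and the standard library are available. Lean on these libraries where they do the work, as an engineer would, in place of code of your own. Each camera call takes 0.05 s, during which the arm holds its last target. There are 200 camera calls.

## Working session

There is one attempt and no reset: what is moved stays moved. The work goes in short steps, Python scripts to look and compute and a shell command to move; the robot and the scene stay as the last step left them, time stands still between calls to the robot, and variables do not carry over. Pictures are saved under pics/ and viewed, at most 10 in all, crops included, and the job is handed in when it is done.

```bash
mkdir -p pics; cat > h.py <<'E'
from workcell import manip
import numpy as np, cv2
def snap(n,f):
    im=manip.get_image(n); cv2.imwrite('pics/'+f,im[:,:,::-1]); return im
def ray(n,u,v,z):
    c=manip.get_calibration(n);K=np.array(c["K"]);R=np.array(c["rotation"]);p=np.array(c["position"])
    d=np.linalg.inv(K)@[u,v,1]; d=R@[d[0],-d[1],-d[2]]
    return p+d*(z-p[2])/d[2]
def proj(n,P):
    c=manip.get_calibration(n);K=np.array(c["K"]);R=np.array(c["rotation"]);p=np.array(c["position"])
    q=R.T@(np.array(P)-p); q=K@[q[0],-q[1],-q[2]]; return q[:2]/q[2]
E
python3 - <<'E'
from h import *
snap("scene","s1.png");snap("top","t1.png")
print({k:v for k,v in manip.get_calibration("top").items()}, manip.get_obs(), manip.grasp_offset)
E
```

```text
{'K': array([[552.0599695 ,   0.        , 323.01755887],
       [  0.        , 552.0599695 , 236.09687289],
       [  0.        ,   0.        ,   1.        ]]), 'position': array([0.31377796, 0.01460817, 1.39380866]), 'rotation': array([ 0.12540105, -0.13575089, -1.55413604])} {'clock': 0.1, 'joint_pos': array([-1.29550203,  0.61582521, -0.01260233,  1.42468875,  0.00811521,
        1.10339678, -0.04040063]), 'qvel': array([-0.00273458, -0.00191863, -0.00048331, -0.00146145,  0.00074905,
       -0.00038832,  0.00083663]), 'tau': array([ 1.03369537e-03, -4.60043406e+01,  2.09784857e-01, -1.66246480e+01,
       -6.12547249e-02,  1.68725476e-02,  9.74964655e-05]), 'position': array([0.19297846, 0.61990022, 0.18811191]), 'orientation': array([-0.47212329, -3.10561639,  0.00353183]), 'force': array([-0.5542625 ,  0.31806015, -0.53717131]), 'torque': array([-0.0517529 , -0.00409189,  0.05472366]), 'grip_force': 0.0, 'gripper_width': 0.09299309998843512} 0.0188
```

```bash
sed -i 's/R=np.array(c\["rotation"\])/R=cv2.Rodrigues(np.array(c["rotation"]))[0]/' h.py; sed -n 6p h.py
```

```text
c=manip.get_calibration(n);K=np.array(c["K"]);R=cv2.Rodrigues(np.array(c["rotation"]))[0];p=np.array(c["position"])
```

View pics/s1.png

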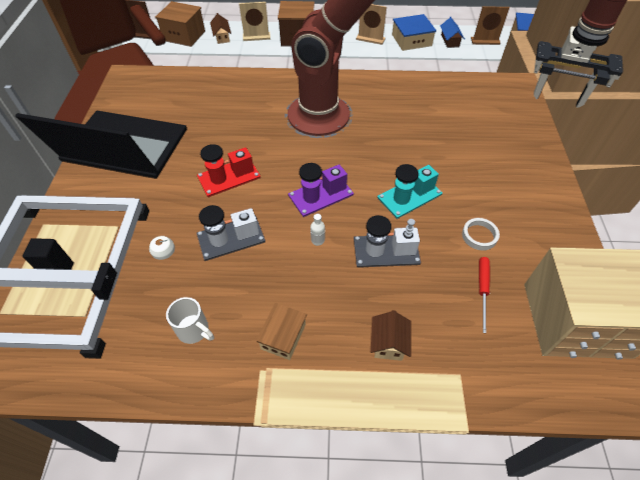

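View pics/t1.png

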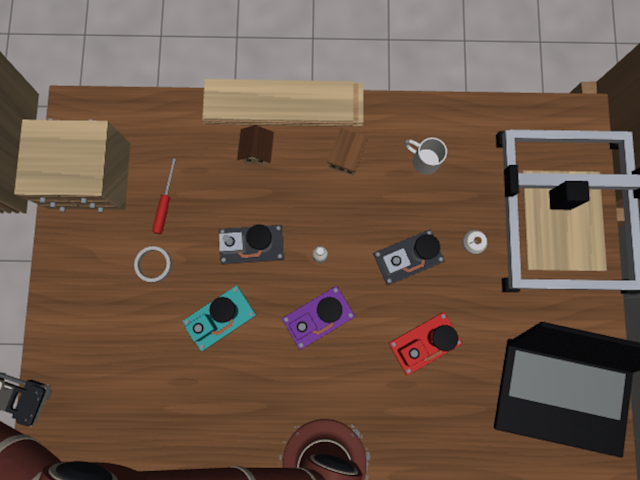

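```bash
python3 - <<'E'
from h import *
s=cv2.imread('pics/s1.png');t=cv2.imread('pics/t1.png')
a=cv2.resize(s[190:280,185:435],(800,288),interpolation=cv2.INTER_CUBIC)
b=cv2.resize(t[215:295,210:460],(800,256),interpolation=cv2.INTER_CUBIC)
cv2.imwrite('pics/c1.png',np.vstack([a,b]))
g=cv2.cvtColor(t,cv2.COLOR_BGR2GRAY)
for nm,(x,y) in dict(L=(258,237),R=(427,246)).items():
    m=np.zeros_like(g);cv2.circle(m,(x,y),20,255,-1)
    k=((g<40)&(m>0)).astype(np.uint8)
    n,l,st,ce=cv2.connectedComponentsWithStats(k);i=1+st[1:,4].argmax()
    print(nm,st[i],ce[i],ray("top",*ce[i],.114))
print(ray("top",397,261,.074),ray("top",230,241,.122))
E
```

```text
L [246 225  26  25 508] [258.54724409 236.84448819] [0.52520639 0.15880727 0.114     ]
R [414 234  26  26 516] [426.53294574 246.66085271] [ 0.50712459 -0.23575779  0.114     ]
[ 0.47730489 -0.17168838  0.074     ] [0.51318556 0.2240378  0.122     ]
```

View pics/c1.png

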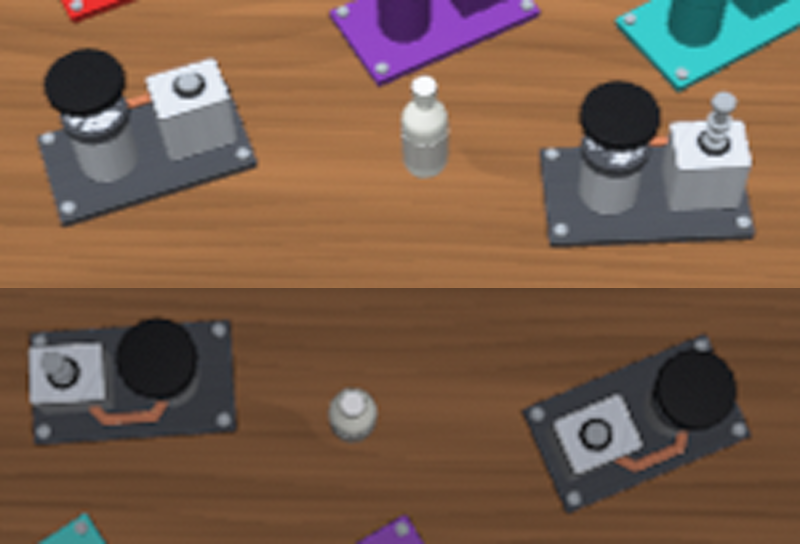

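The two grey candidates in the scene view are at (388,240), with a tall ribbed pin, and at (230,230), with its pin flush. The purple, red and turquoise pumps are excluded. pump_low is the one at scene (230,230), top (427,247). Its head is at about (0.507, -0.236), and head to pin measures 71 mm against the 75 mm expected. I'll go there above everything with the fingers shut.

```bash
python3 -m inch '{"offset":[[0.045,-0.04,0.004],[0.045,-0.04,0.004],[0.045,-0.04,0.004],[0.045,-0.04,0],[0.045,-0.04,0]],"rot":[[0,0,0],[0,0,0],[0,0,0],[0,0,0],[0,0,0]],"fingers":[-1,-1,-1,-1,-1]}' 20
python3 -m inch '{"offset":[[0.025,-0.055,0],[0.025,-0.055,0],[0.025,-0.055,0],[0.025,-0.055,0],[0.025,-0.055,0]],"rot":[[0,0,0],[0,0,0],[0,0,0],[0,0,0],[0,0,0]],"fingers":[-1,-1,-1,-1,-1]}'
python3 -m inch '{"offset":[[-0.007,-0.06,0],[-0.007,-0.06,0],[-0.007,-0.06,0],[-0.007,-0.06,0],[-0.007,-0.06,0]],"rot":[[0,0,0],[0,0,0],[0,0,0],[0,0,0],[0,0,0]],"fingers":[-1,-1,-1,-1,-1]}'
```

```text
clock: 0.72
position: [0.4192, 0.419, 0.2008]
orientation: [-0.472, -3.106, 0.001]
force: [0.5, 1.1, 0.5]
gripper_width: 0.0474
grip_force: 0.0
clock: 1.35
position: [0.5435, 0.1438, 0.2009]
orientation: [-0.472, -3.105, 0.0]
force: [-0.0, 0.4, 0.8]
gripper_width: 0.0011
grip_force: 0.0
clock: 1.98
position: [0.5075, -0.1561, 0.2009]
orientation: [-0.472, -3.106, -0.0]
force: [0.0, 0.4, -0.0]
gripper_width: 0.0008
grip_force: 0.0
```

```bash
python3 -m inch '{"offset":[[0,-0.02,-0.01],[0,-0.02,-0.01],[0,-0.02,-0.01],[0,-0.02,-0.01],[0,0,0]],"rot":[[0,0,0],[0,0,0],[0,0,0],[0,0,0],[0,0,0]],"fingers":[-1,-1,-1,-1,-1]}'
python3 - <<'E'
from h import *
w=snap("wrist","w1.png")
print(proj("wrist",[.507,-.236,.114]),proj("wrist",[.477,-.172,.074]),proj("wrist",manip.get_obs()["position"]))
E
```

```text
clock: 2.6
position: [0.5071, -0.2362, 0.16]
orientation: [-0.477, -3.103, 0.001]
force: [-0.0, 0.3, 1.0]
gripper_width: 0.0004
grip_force: 0.0
[316.26803138 253.13118583] [381.94653306 180.18324035] [318.42661901 278.68487951]
```

View pics/w1.png

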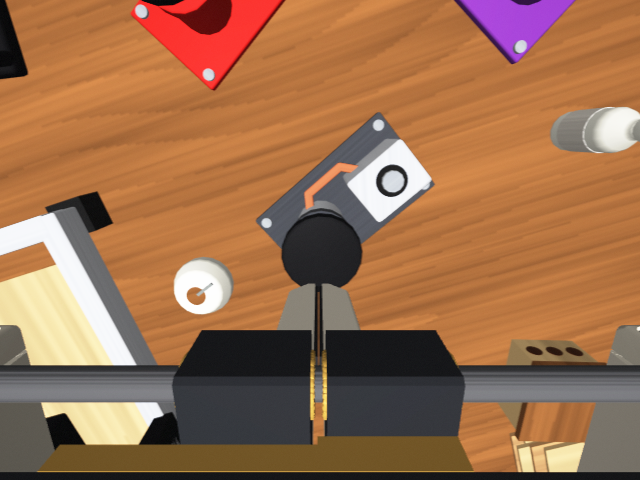

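The head disc is centred at (322,254) and was predicted at (316,253), so it sits about 4 mm toward +y. The pin, at (392,181), is low. I'll correct by 4 mm and press.

```bash
python3 -m inch '{"offset":[[0.001,0.004,-0.01],[0,0,-0.01],[0,0,-0.01],[0,0,-0.01],[0,0,0]],"rot":[[0,0,0],[0,0,0],[0,0,0],[0,0,0],[0,0,0]],"fingers":[-1,-1,-1,-1,-1]}'
python3 -m inch '{"offset":[[0,0,-0.005],[0,0,-0.005],[0,0,-0.005],[0,0,-0.005],[0,0,-0.004]],"rot":[[0,0,0],[0,0,0],[0,0,0],[0,0,0],[0,0,0]],"fingers":[-1,-1,-1,-1,-1]}'
```

```text
clock: 3.28
position: [0.5084, -0.2301, 0.1201]
orientation: [-0.472, -3.104, -0.001]
force: [0.6, -0.3, 0.8]
gripper_width: 0.0009
grip_force: 0.0
clock: 3.9
position: [0.5091, -0.2304, 0.0968]
orientation: [-0.472, -3.106, 0.0]
force: [-0.0, 0.8, 0.0]
gripper_width: 0.0006
grip_force: 0.0
```

No force shows where about 17 N was expected, so I'll look.

```bash
python3 - <<'E'
from h import *
o=manip.get_obs();print(o["force"],o["position"],o["tau"])
s=snap("scene","s2.png");w=snap("wrist","w2.png")
a=cv2.resize(s[170:280,170:290],(480,440),interpolation=cv2.INTER_CUBIC)
b=w[80:440,160:480]
b=cv2.resize(b,(320,440))
cv2.imwrite('pics/c2.png',np.hstack([a,b])[:,:,::-1])
E
```

```text
[-0.03978766  0.807564    0.00126416] [ 0.50912136 -0.23037727  0.09677607] [-1.14557409e-02 -4.06822872e+01  1.20244157e+00 -1.27145076e+01
  2.88921635e-02  1.21825319e-01 -2.63185626e-03]
```

View pics/c2.png

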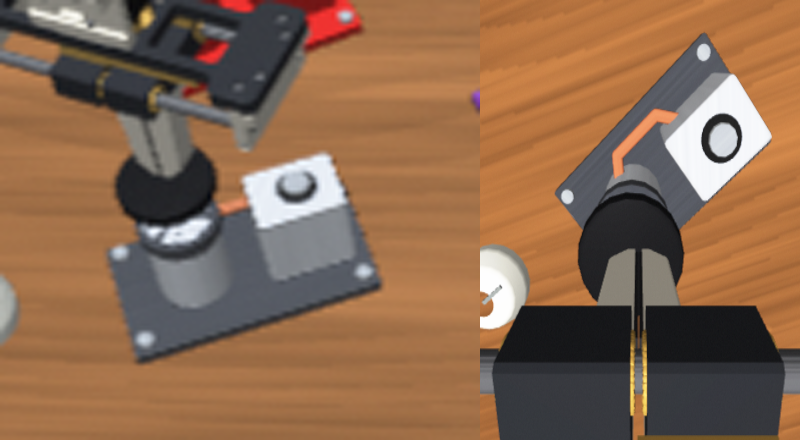

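```bash
python3 - <<'E'
from h import *
s=cv2.imread('pics/s2.png')
s0=cv2.imread('pics/s1.png')
p=manip.get_obs()["position"]
f=lambda P:np.round((proj("scene",P)-[170,170])*4)
print("tcp",f(p),"head up",f([.508,-.232,.114]),"down",f([.508,-.232,.096]))
for nm,im in (("before",s0),("now",s)):
    g=im.max(2); k=(g<45).astype(np.uint8); k[:195]=0;k[240:]=0;k[:,:190]=0;k[:,235:]=0
    n,l,st,ce=cv2.connectedComponentsWithStats(k);i=1+st[1:,4].argmax();print(nm,st[i],ce[i])
w=cv2.imread('pics/w2.png')
print(proj("wrist",p),proj("wrist",[.508,-.232,.096]))
a=cv2.resize(s0[195:245,185:245],(480,400),interpolation=cv2.INTER_CUBIC)
b=cv2.resize(s[195:245,185:245],(480,400),interpolation=cv2.INTER_CUBIC)
cv2.imwrite('pics/c3.png',cv2.resize(np.hstack([a,b]),(800,333)))
E
```

```text
tcp [173. 193.] head up [165. 173.] down [171. 192.]
before [199 206  25  20 388] [211.13659794 215.56443299]
now [199 208  25  18 284] [211.20422535 217.6584507 ]
[318.37565416 278.65005097] [315.19502491 277.88158634]
```

View pics/c3.png

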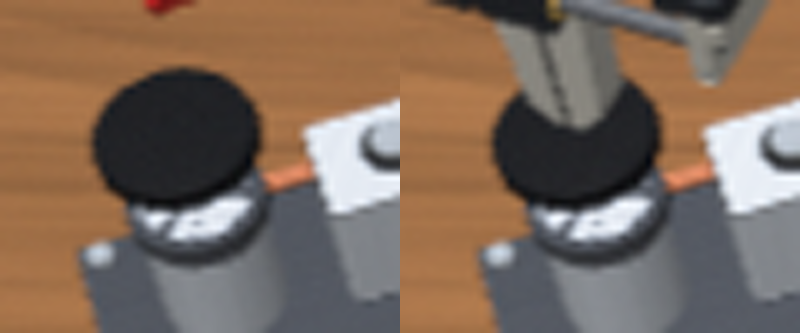

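The tips are only at the head's top, which hasn't moved, so the reported z reads about 16 mm low against the scene. I'll go on down gently, guided by force.

```bash
python3 -m inch '{"offset":[[0,-0.002,0],[0,0,-0.002],[0,0,-0.002],[0,0,-0.002],[0,0,0]],"rot":[[0,0,0],[0,0,0],[0,0,0],[0,0,0],[0,0,0]],"fingers":[-1,-1,-1,-1,-1]}'
python3 - <<'E'
from h import *
o=manip.get_obs();print(o["force"],o["tau"],o["position"])
E
```

```text
clock: 4.62
position: [0.509, -0.2323, 0.0909]
orientation: [-0.472, -3.105, -0.0]
force: [-0.7, 0.0, 0.0]
gripper_width: 0.0003
grip_force: 0.0
[-0.71079533  0.01501252  0.02454555] [ 7.53839820e-03 -4.06845403e+01  1.19822122e+00 -1.25000256e+01
  2.52432731e-02  6.94302795e-02  4.60874198e-04] [ 0.5090234  -0.2323056   0.09094083]
```

```bash
python3 - <<'E'
from h import *
s=snap("scene","s3.png");w=snap("wrist","w3.png");o=cv2.imread('pics/s2.png')[:,:,::-1]
a=[cv2.resize(i[195:245,185:245],(400,300),interpolation=cv2.INTER_CUBIC) for i in (o,s)]
b=[cv2.resize(i[200:330,230:410],(400,300)) for i in (cv2.imread('pics/w2.png')[:,:,::-1],w)]
cv2.imwrite('pics/c4.png',np.vstack([np.hstack(a),np.hstack(b)])[:,:,::-1])
E
```

```text
(no output)
```

View pics/c4.png

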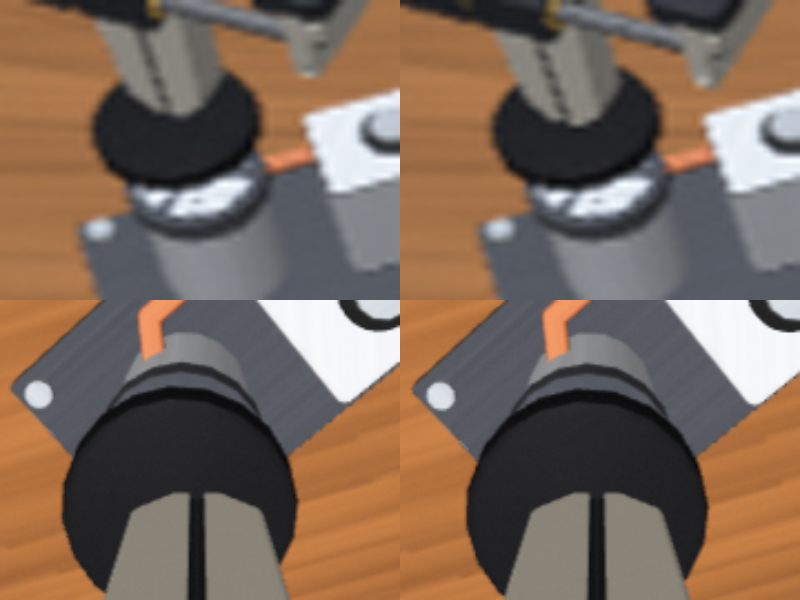

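The head is still up at (577,120) in the crop, with the tips just over its middle. I'll keep going down.

```bash
python3 -m inch '{"offset":[[0,0,-0.002],[0,0,-0.002],[0,0,-0.002],[0,0,0],[0,0,0]],"rot":[[0,0,0],[0,0,0],[0,0,0],[0,0,0],[0,0,0]],"fingers":[-1,-1,-1,-1,-1]}'
```

```text
clock: 5.35
position: [0.5091, -0.2324, 0.0851]
orientation: [-0.472, -3.106, 0.0]
force: [-0.2, 0.8, -1.0]
gripper_width: 0.0005
grip_force: 0.0
```

```bash
python3 -m inch '{"offset":[[0,0,-0.002],[0,0,-0.002],[0,0,0],[0,0,0],[0,0,0]],"rot":[[0,0,0],[0,0,0],[0,0,0],[0,0,0],[0,0,0]],"fingers":[-1,-1,-1,-1,-1]}'
python3 - <<'E'
from h import *
s=snap("scene","s4.png");w=snap("wrist","w4.png");c=manip.get_calibration
# head radius in wrist view before/after + positions of dark blob
for f in ("w1","w2","w3","w4"):
    im=cv2.imread(f'pics/{f}.png');k=(im.max(2)<50).astype(np.uint8);k[:200]=0;k[330:]=0
    n,l,st,ce=cv2.connectedComponentsWithStats(k);j=[i for i in range(1,n) if st[i,4]>1500];print(f,[st[i] for i in j])
for f in ("s1","s2","s3","s4"):
    im=cv2.imread(f'pics/{f}.png');k=(im.max(2)<45).astype(np.uint8);k[:195]=0;k[240:]=0;k[:,:190]=0;k[:,235:]=0
    n,l,st,ce=cv2.connectedComponentsWithStats(k);i=1+st[1:,4].argmax();print(f,st[i])
E
```

```text
clock: 5.98
position: [0.5093, -0.2325, 0.0825]
orientation: [0.472, 3.105, -0.0]
force: [-2.0, 0.8, 8.9]
gripper_width: 0.0005
grip_force: 4.2
w1 [array([ 282,  209,   80,  121, 4876], dtype=int32)]
w2 [array([   0,  202,   63,   51, 1737], dtype=int32), array([ 258,  228,  105,  102, 5395], dtype=int32)]
w3 [array([   0,  202,   60,   52, 1785], dtype=int32), array([ 260,  239,  108,   91, 5374], dtype=int32)]
w4 [array([   0,  204,   53,   53, 1822], dtype=int32), array([ 259,  231,  111,   99, 5567], dtype=int32)]
s1 [199 206  25  20 388]
s2 [199 208  25  18 284]
s3 [199 208  25  18 262]
s4 [200 208  24  19 230]
```

There is contact at z≈0.0825 with 9 N, the spring's preload. The full stroke should end near 0.065.

```bash
python3 -m inch '{"offset":[[0,0,-0.004],[0,0,-0.004],[0,0,-0.004],[0,0,-0.004],[0,0,-0.002]],"rot":[[0,0,0],[0,0,0],[0,0,0],[0,0,0],[0,0,0]],"fingers":[-1,-1,-1,-1,-1]}'
python3 -m inch '{"offset":[[0,0,-0.002],[0,0,0],[0,0,0],[0,0,0],[0,0,0]],"rot":[[0,0,0],[0,0,0],[0,0,0],[0,0,0],[0,0,0]],"fingers":[-1,-1,-1,-1,-1]}'
```

```text
clock: 6.7
position: [0.5094, -0.2325, 0.0667]
orientation: [0.472, 3.105, 0.0]
force: [-7.7, 4.5, 30.1]
gripper_width: 0.0005
grip_force: 15.2
clock: 7.32
position: [0.5095, -0.2325, 0.0667]
orientation: [0.472, 3.104, 0.0]
force: [-8.6, 3.3, 31.9]
gripper_width: 0.0005
grip_force: 16.2
```

That is the hard stop at 0.0667, with force at 32 N. Now release fully and stroke again.

```bash
U='x'; python3 -m inch '{"offset":[[0,0,0.008],[0,0,0.008],[0,0,0.008],[0,0,0.006],[0,0,0]],"rot":[[0,0,0],[0,0,0],[0,0,0],[0,0,0],[0,0,0]],"fingers":[-1,-1,-1,-1,-1]}'
python3 -m inch '{"offset":[[0,0,0],[0,0,0],[0,0,0],[0,0,-0.004],[0,0,-0.004]],"rot":[[0,0,0],[0,0,0],[0,0,0],[0,0,0],[0,0,0]],"fingers":[-1,-1,-1,-1,-1]}'
python3 -m inch '{"offset":[[0,0,-0.004],[0,0,-0.005],[0,0,-0.005],[0,0,-0.005],[0,0,-0.003]],"rot":[[0,0,0],[0,0,0],[0,0,0],[0,0,0],[0,0,0]],"fingers":[-1,-1,-1,-1,-1]}'
python3 -m inch '{"offset":[[0,0,0],[0,0,0],[0,0,0.008],[0,0,0.008],[0,0,0.008]],"rot":[[0,0,0],[0,0,0],[0,0,0],[0,0,0],[0,0,0]],"fingers":[-1,-1,-1,-1,-1]}'
python3 -m inch '{"offset":[[0,0,0.006],[0,0,0],[0,0,0],[0,0,0],[0,0,0]],"rot":[[0,0,0],[0,0,0],[0,0,0],[0,0,0],[0,0,0]],"fingers":[-1,-1,-1,-1,-1]}'
python3 - <<'E'
from h import *
s=snap("scene","s5.png")
a=[cv2.resize(cv2.imread(f'pics/{f}.png')[185:265,190:290],(400,320),interpolation=cv2.INTER_CUBIC) for f in ("s4","s5")]
cv2.imwrite('pics/c5.png',np.hstack(a))
E
```

```text
clock: 7.95
position: [0.5094, -0.2325, 0.0912]
orientation: [0.472, 3.106, -0.0]
force: [-1.0, 0.4, -0.1]
gripper_width: 0.0003
grip_force: 0.0
clock: 8.57
position: [0.5092, -0.2324, 0.0835]
orientation: [0.472, 3.106, 0.0]
force: [-1.9, -0.0, 9.1]
gripper_width: 0.0004
grip_force: 4.7
clock: 9.2
position: [0.5095, -0.2325, 0.0666]
orientation: [0.472, 3.105, 0.001]
force: [-12.2, 6.2, 46.9]
gripper_width: 0.0009
grip_force: 23.7
clock: 9.82
position: [0.5092, -0.2324, 0.0853]
orientation: [0.472, 3.106, -0.0]
force: [-0.5, 0.1, 0.6]
gripper_width: 0.0004
grip_force: 0.0
clock: 10.45
position: [0.509, -0.2324, 0.0909]
orientation: [-0.472, -3.105, -0.0]
force: [0.9, -0.8, 0.6]
gripper_width: 0.0003
grip_force: 0.0
```

View pics/c5.png

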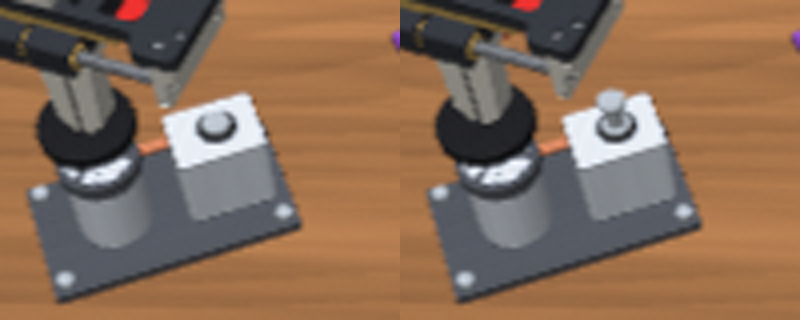

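The cap rose from (215,122) to (612,100) in the crop, so the ratchet works and the pin is part way out. Three more strokes (extras are harmless), a bit less deep.

```bash
python3 -m inch '{"offset":[[0,0,-0.006],[0,0,-0.005],[0,0,-0.005],[0,0,-0.005],[0,0,-0.005]],"rot":[[0,0,0],[0,0,0],[0,0,0],[0,0,0],[0,0,0]],"fingers":[-1,-1,-1,-1,-1]}'
python3 -m inch '{"offset":[[0,0,-0.002],[0,0,0],[0,0,0.01],[0,0,0.01],[0,0,0.008]],"rot":[[0,0,0],[0,0,0],[0,0,0],[0,0,0],[0,0,0]],"fingers":[-1,-1,-1,-1,-1]}'
python3 -m inch '{"offset":[[0,0,0],[0,0,0],[0,0,0],[0,0,0],[0,0,0]],"rot":[[0,0,0],[0,0,0],[0,0,0],[0,0,0],[0,0,0]],"fingers":[-1,-1,-1,-1,-1]}'
python3 -m inch '{"offset":[[0,0,-0.006],[0,0,-0.005],[0,0,-0.005],[0,0,-0.005],[0,0,-0.005]],"rot":[[0,0,0],[0,0,0],[0,0,0],[0,0,0],[0,0,0]],"fingers":[-1,-1,-1,-1,-1]}'
python3 -m inch '{"offset":[[0,0,-0.002],[0,0,0],[0,0,0.01],[0,0,0.01],[0,0,0.008]],"rot":[[0,0,0],[0,0,0],[0,0,0],[0,0,0],[0,0,0]],"fingers":[-1,-1,-1,-1,-1]}'
python3 -m inch '{"offset":[[0,0,0],[0,0,0],[0,0,0],[0,0,0],[0,0,0]],"rot":[[0,0,0],[0,0,0],[0,0,0],[0,0,0],[0,0,0]],"fingers":[-1,-1,-1,-1,-1]}'
python3 -m inch '{"offset":[[0,0,-0.006],[0,0,-0.005],[0,0,-0.005],[0,0,-0.005],[0,0,-0.005]],"rot":[[0,0,0],[0,0,0],[0,0,0],[0,0,0],[0,0,0]],"fingers":[-1,-1,-1,-1,-1]}'
python3 -m inch '{"offset":[[0,0,-0.002],[0,0,0],[0,0,0.01],[0,0,0.01],[0,0,0.008]],"rot":[[0,0,0],[0,0,0],[0,0,0],[0,0,0],[0,0,0]],"fingers":[-1,-1,-1,-1,-1]}'
python3 -m inch '{"offset":[[0,0,0],[0,0,0],[0,0,0.02],[0,0,0.02],[0,0,0.02]],"rot":[[0,0,0],[0,0,0],[0,0,0],[0,0,0],[0,0,0]],"fingers":[-1,-1,-1,-1,-1]}'
python3 - <<'E'
from h import *
s=snap("scene","s6.png")
cv2.imwrite('pics/c6.png',cv2.resize(s[185:285,185:435],(800,320),interpolation=cv2.INTER_CUBIC)[:,:,::-1])
E
```

```text
clock: 11.12
position: [0.5096, -0.2326, 0.0672]
orientation: [0.472, 3.105, -0.0]
force: [-3.8, 0.8, 16.2]
gripper_width: 0.0005
grip_force: 8.0
clock: 11.75
position: [0.5089, -0.2323, 0.0912]
orientation: [-0.472, -3.105, -0.0]
force: [0.5, 1.0, 0.5]
gripper_width: 0.0005
grip_force: 0.0
clock: 12.38
position: [0.5091, -0.2324, 0.091]
orientation: [-0.472, -3.105, -0.0]
force: [0.2, 0.2, 0.3]
gripper_width: 0.0003
grip_force: 0.0
clock: 13.0
position: [0.5096, -0.2326, 0.0671]
orientation: [0.472, 3.104, -0.0]
force: [-3.4, 2.1, 15.1]
gripper_width: 0.0001
grip_force: 7.6
clock: 13.62
position: [0.5089, -0.2323, 0.0912]
orientation: [-0.472, -3.105, -0.0]
force: [-0.1, -0.1, -0.5]
gripper_width: 0.0007
grip_force: 0.0
clock: 14.25
position: [0.5091, -0.2324, 0.091]
orientation: [-0.472, -3.106, -0.0]
force: [-0.3, 0.3, 0.9]
gripper_width: 0.0003
grip_force: 0.0
clock: 14.88
position: [0.5096, -0.2326, 0.0671]
orientation: [0.472, 3.105, -0.0]
force: [-3.5, 2.4, 15.5]
gripper_width: 0.0005
grip_force: 7.6
clock: 15.5
position: [0.5092, -0.2324, 0.0914]
orientation: [0.472, 3.106, -0.0]
force: [0.4, -0.4, -0.2]
gripper_width: 0.0007
grip_force: 0.0
clock: 16.12
position: [0.5087, -0.2322, 0.1509]
orientation: [-0.472, -3.104, -0.001]
force: [0.1, 0.2, -0.1]
gripper_width: 0.0004
grip_force: 0.0
```

View pics/c6.png

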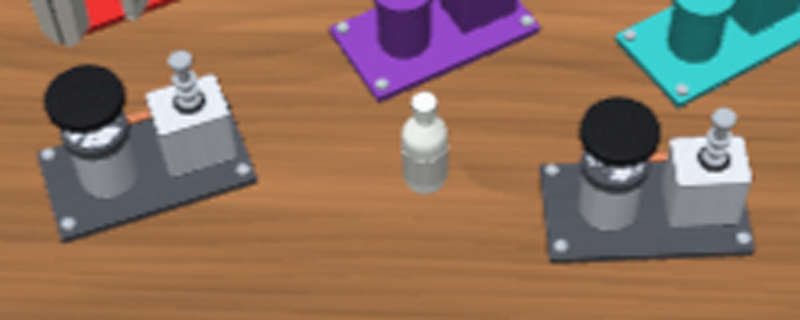

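The pumped pin's cap at (180,60) stands 42 px above its collar. The other pump's, at (723,118), stands 40 px above, so ours is fully out. The head is up and nothing else has moved.

```bash
python3 -c "
from workcell import manip
print(manip.close_job())"
```

```text
the job is handed in; nothing more can be done
None
```

I gave the low-pin pump five full strokes; in the last camera view its pin stands fully out like the other pump's, its head is back up, and I handed the job in at about 16 s with the arm clear and everything else where it was.

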